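# Break the stay, catch the test-box cover and lower it shut

### The job

Close the test box over the coil without a bang: with a fingertip, push the knuckle of the folding stay back past its dead point so that the cover drops, catch the cover on the outside of a finger before it is half way down, and let it down gently until it lies fully shut on the box. Only push and support: grip and lift nothing, and leave the coil, the spare coil, the parts tray and the knife where they are.

Things in the scene. Friction and masses are not known exactly. Their poses are not given: they have to be found in the camera images.
- test_box: Grey steel high-voltage test box fixed to the bench: 205 mm deep, 280 wide, 100 high to its open rim, walls 6. It stands sideways: its front (aluminium panel, lamp, switch) looks roughly to the robot's left. Origin: centre of the underside. x runs from the front to the hinge at the rear, z up; its -y side is the right-hand wall seen from its front, nearer the robot, where the stay is.
- cover (a joint): Hinged cover of the box, a grey steel frame with a clear window, 280 mm wide, 235 mm from hinge to front edge, 7 mm thick, 0.5 to 0.85 kg. Joint in rad: 0 = shut, grows as it opens; it starts at 1.05, held up by the stay. The hinge is free with light damping: unsupported, the cover falls shut in well under a second and bangs.
- cover_hinge (a point): Middle of the hinge line, at the rear rim, 100 mm above the bench. The hinge line runs along the box's y axis. The cover's underside lies 1 mm above this line when shut.
- cover_lip (a point): Middle of the front edge of the cover, on its underside, 235 mm from the hinge line. The cover's front is a plain lip across the full width; when shut it overhangs the box's front wall by 30 mm, so a finger can stay under it until the cover rests on the rim.
- knuckle (a point): Middle of the black round button at the stay's knuckle: 14 mm diameter, 30 mm long, along the box's y. At the start it is 154 mm in front of and 72 mm above the hinge line, 97 mm square below the cover, 111 mm to the -y side of the box's middle. Push it square to the stay (0.90 to the hinge, 0.43 down) with about 1 N: after 8 to 25 mm the stay gives way, folds to the rear and the cover falls.
- stay_lower: Lower bar of the folding stay, with the knuckle button. The stay is two flat steel bars, 99 x 12 x 3 mm, just inside the right-hand wall; the button points inwards from them. A stop holds the knuckle 7 mm to the front of its dead line. Origin: the bar's pivot, 20 mm below the rim, 190 mm in front of the hinge line.
- coil: Brass-coloured wound ring in the box, 136 mm outside, 84 mm inside diameter, 32 mm high, loose over a low white boss, its top 42 mm above the bench. Origin: centre of its underside.
- spare_coil: Bystander: loose brass-coloured ring on the bench, 150 mm diameter, 26 mm high. Origin: centre of its underside.
- parts_tray: Bystander: clear open tray of black ferrite bars, 180 x 130 x 35 mm. Origin: centre of its underside.
- knife: Bystander: yellow snap-off knife lying on the bench, handle 100 x 20 x 14 mm. Origin: underside of the middle of the handle.

How it is judged:
On the way:
1. the stay is broken and the falling cover is caught on a finger before it is half way down: slow, on the finger, still more than 30 degrees open (value of joint cover between 0.52 and 1.03 rad and velocity of joint cover between -0.5 and 0.5 rad/s and contact force between the fingers and cover above 0.3 N), for 0.3 s.
At the end, for the whole second after the job is handed in: The cover lies shut and at rest on the box (within 0.02 rad, about 5 mm at the lip); the coil is within 15 mm and the spare coil, tray and knife within 20 mm of where they started (value of joint cover below 0.02 rad and velocity of joint cover between -0.05 and 0.05 rad/s and distance of coil from where it was at the start of the episode below 0.015 m and distance of each of spare_coil, parts_tray, knife from where it was at the start of the episode below 0.02 m); the robot touches nothing.
It fails at once if the cover bangs shut: over the last 9 degrees it comes down faster than 1 rad/s (about 0.23 m/s at the lip) (value of joint cover below 0.15 rad and velocity of joint cover below -1 rad/s).
It fails at once if the coil in the box is moved more than 15 mm or lifted (distance of coil from where it was at the start of the episode above 0.015 m).
It fails at once if the spare coil, the parts tray or the knife is moved more than 20 mm (distance of any of spare_coil, parts_tray, knife from where it was at the start of the episode above 0.02 m).
It fails at once if the cover is gripped or forced: more than 30 N between the fingers and the cover (contact force between the fingers and cover above 30 N).
It fails at once if the stay is gripped or forced: more than 30 N between the fingers and its lower bar or button (contact force between the fingers and stay_lower above 30 N).
It also fails if it takes over 48 s, if anything falls off the work surface, if the arm or the gripper's body presses on something with over 40 N, if the wrist force passes 120 N, or if a joint passes its speed limit or range.

### The arm

A 6-joint arm with a two-finger parallel gripper is mounted at the origin on the work surface. World frame = base frame: x ahead of the robot, y to its left, z up, the work surface at z = 0. Lengths are in m, angles in rad, forces in N, time in s.
With the tool pointing down it reaches from about 0.375 to 0.925 m from the base axis. Payload 5.7 kg.
Tool frame: the origin (TCP) lies midway between the tips of the shut fingers; the grasp point (between the pads) lies 19 mm behind it; z points along the fingers, y is the line along which they close (so a half turn about z gives the same grasp; the last joint's range is limited). The gripper opens to 88 mm and grips with 3 to 60 N. Pads are 20 mm wide; open, the fingers measure 115 mm over their backs; the gripper's body (75 mm by 178 mm) begins 61 mm behind the grasp point.
Start: joints at [1.064, 0.359, 1.51, -0, 1.272, -0.115], TCP at [0.229, 0.555, 0.223] pointing down, gripper open.
Joint ranges: [-2.97, 2.97], [-1.01, 2.36], [0.21, 2.38], [-0.96, 4.11], [0.2, 2.71], [-2.98, 2.98]. Speed limits (rad/s): [2.39, 2.39, 3.14, 3.14, 3.14, 3.14].

### API

Orientations are given as a unit quaternion [x, y, z, w].
In Python, from bench import move_ptp, servo_line, goto_joints, move_gripper, sleep, inverse_kinematics, capture, PlanningError, close_job, spot_in, silhouettes, current_clock, current_joint_pos, current_qvel, current_joint_torque, current_position, current_orientation, current_force, current_torque, current_finger_gap, current_grip_force gives the robot as it stands. Calls block until the motion is done:
- move_ptp(position, orientation): joint-space move of the TCP to a pose.
- servo_line(position, orientation=None, rate=0.15, contact_N=None): straight line of the TCP; orientation=None keeps the orientation; rate is the mean speed in m/s. With contact_N (N) it stops when the force on the tool has changed by that much, and returns True; else False.
- goto_joints(angles): joint-space move.
- move_gripper(opening): finger opening in m; the grip force is fixed at half the most; returns when the fingers have stopped.
- sleep(seconds).
- inverse_kinematics(position, orientation): joint angles nearest the present ones, or None.
- capture(name): name is "side" or "top"; returns a dict with "image" (384x512x3 uint8, blue, green, red), "range_z" (384x512 float32, m along the optical axis (not along the pixel's ray), 0 where there is no reading), "intrinsics" (3x3 intrinsics, pixels), "R" (3x3) and "t" (3): a world point X has camera coordinates R X + t. Camera axes: x right, y down, z forward; pixel columns grow to the right and rows downward; lengths in m; the calibration is good to about 2 mm. A picture is of the moment at which its call begins.
A pose or a line that the arm cannot do raises PlanningError and nothing moves.
- close_job(): hands the job in; it is judged then, once.
Trained networks look in the newest picture that a camera, given by its name, has taken for a name from the list of things; names that differ only in an ending like _2 or _b are one class to them, and where a whole thing is asked for, a point or a joint stands for the part that bears it (a point fixed in the world has none). Each returns a list of dicts, best first, with "conf" (0 to 1); they miss things now and then, are a little off and sometimes report something else, mostly with a low value. They report only what shows in the picture. A call takes as long as a camera call.
- spot_in(camera, query): "xy" ([column, row] in pixels, amid what is visible of it).
- silhouettes(camera, query): "region" (384x512 bool, what is visible of it) and "xy" ([column, row] in pixels, amid what is visible of it).
Readings, each from a call of its own:
- current_clock(): time.
- current_joint_pos(): joint angles.
- current_qvel(): joint speeds.
- current_joint_torque(): joint torques, N m.
- current_position(): TCP position.
- current_orientation(): TCP orientation.
- current_force(): force on the tool from outside, world axes, zero at the start.
- current_torque(): the same for the moment, N m.
- current_finger_gap(): finger opening in m.
- current_grip_force(): force on a finger pad.
Only numpy, scipy, OpenCV 4.12 (cv2) and the standard library are available. Lean on these libraries where they do the work, as an engineer would, in place of code of your own. Each camera call takes 0.05 s, during which the arm holds its last target. There are 200 camera calls.

## Working session

There is one attempt and no reset: what is moved stays moved. The work goes in short steps, each a Python script; the robot and the scene stay as the last script left them, time stands still between calls to the robot, and variables do not carry over. Pictures are saved under pics/ and viewed, at most 10 in all, crops included, and the job is handed in when it is done.

```bash
ls; mkdir -p pics
cat > h.py <<'E'
import numpy as np, cv2
from bench import *
def world(c,u,v,z=None):
    z=c["range_z"][int(v),int(u)] if z is None else z
    K=np.array(c["intrinsics"]);p=np.linalg.inv(K)@[u,v,1]*z
    return np.array(c["R"]).T@(p-np.array(c["t"]))
def cloud(c):
    K=np.array(c["intrinsics"]);v,u=np.mgrid[:384,:512];z=c["range_z"]
    P=np.stack([(u-K[0,2])*z/K[0,0],(v-K[1,2])*z/K[1,1],z],-1)
    return (P-np.array(c["t"]))@np.array(c["R"])
E
python3 - <<'E'
from h import *
ims=[]
for n in("side","top"):
    c=capture(n);cv2.imwrite(f"pics/{n}0.png",c["image"]);np.savez(f"{n}0.npz",**c)
    R=np.array(c["R"]);print(n,"cam pos",-R.T@np.array(c["t"]),"axis",R[2])
    for q in("test_box","cover","knuckle","cover_lip","cover_hinge","stay_lower","coil","spare_coil","parts_tray","knife"):
        for s in spot_in(n,q)[:2]:
            u,v=s["xy"];print(q,round(s["conf"],2),np.round(s["xy"]),np.round(world(c,u,v),3))
print(current_clock(),current_orientation())
E
```

```text
pics
side cam pos [0.93246401 0.1115146  1.3841571 ] axis [-0.30230411 -0.11189928 -0.94662071]
test_box 0.77 [279. 224.] [0.574 0.008 0.034]
cover 0.61 [266. 203.] [ 0.575 -0.03   0.199]
knuckle 0.62 [326. 189.] [0.483 0.106 0.178]
cover_lip 0.8 [268. 207.] [ 0.594 -0.017  0.237]
cover_hinge 0.72 [267. 204.] [ 0.584 -0.023  0.218]
stay_lower 0.76 [323. 193.] [0.495 0.102 0.183]
coil 0.64 [286. 241.] [0.614 0.041 0.03 ]
spare_coil 0.91 [172. 137.] [ 0.402 -0.408  0.004]
parts_tray 0.76 [146. 197.] [ 0.616 -0.404  0.007]
parts_tray 0.47 [371. 284.] [0.654 0.308 0.014]
knife 0.64 [370. 284.] [0.652 0.305 0.011]
knife 0.58 [265. 204.] [ 0.582 -0.029  0.209]
top cam pos [ 0.34894781 -0.05806361  1.13830928] axis [ 0.17652689  0.02178531 -0.9840547 ]
test_box 0.56 [246. 175.] [ 0.564 -0.01   0.232]
cover 0.65 [254. 172.] [ 0.577 -0.029  0.207]
knuckle 0.69 [153. 163.] [0.647 0.312 0.012]
knuckle 0.42 [206. 202.] [0.497 0.101 0.177]
cover_lip 0.87 [251. 174.] [ 0.57  -0.022  0.214]
cover_hinge 0.79 [252. 167.] [ 0.587 -0.024  0.217]
stay_lower 0.39 [208. 202.] [0.496 0.095 0.179]
coil 0.65 [152. 163.] [0.647 0.315 0.012]
spare_coil 0.8 [375. 219.] [ 0.484 -0.415  0.002]
parts_tray 0.69 [371. 175.] [ 0.628 -0.407  0.004]
knife 0.31 [248. 172.] [ 0.57  -0.013  0.233]
1.1 [ 1.94643117e-01  9.80874126e-01 -7.83314092e-05 -4.53673024e-06]
```

Run:
```python
import cv2,numpy as np
a=cv2.imread("pics/side0.png");b=cv2.imread("pics/top0.png")
cv2.imwrite("pics/both.png",np.vstack([cv2.resize(np.hstack([a,b]),(800,300)),np.hstack([cv2.resize(a[140:290,190:390],(400,300)),cv2.resize(b[110:260,150:350],(400,300))])]))
```

```text
(no output)
```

View pics/both.png

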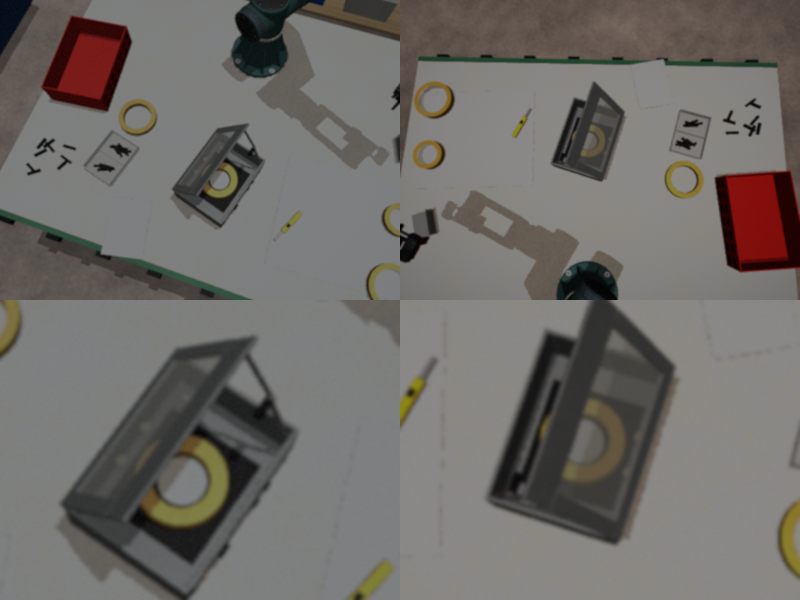

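The view shows the box with its cover open to the robot's left. The hinge is on the −y side, and the stay with its black knuckle is at about (321,195) in the side picture. The knife lies left of the front, at about (370,284). Next I fit the box pose to the depth cloud.

```bash
cat > fit.py <<'E'
from h import *
from scipy.optimize import minimize
cl=[]
for n in("side","top"):
    c=dict(np.load(f"{n}0.npz"));P=cloud(c);m=c["range_z"]>0
    p=P[m]; k=(p[:,0]>.38)&(p[:,0]<.8)&(p[:,1]>-.2)&(p[:,1]<.2)&(p[:,2]>.02)&(p[:,2]<.33)
    cl.append(p[k]);print(n,k.sum())
    q=p[k];print(np.percentile(q[:,2],[50,90,99,100]))
def loc(P,x,y,w):
    R=np.array([[np.cos(w),np.sin(w)],[-np.sin(w),np.cos(w)]])
    return np.c_[(P[:,:2]-[x,y])@R.T,P[:,2]]
def dist(L):
    # box walls as 4 slabs, the cover slab, floor/coils ignored
    def slab(L,c,h): return np.linalg.norm(np.maximum(np.abs(L-c)-h,0),axis=1)+np.minimum(np.max(np.abs(L-c)-h,axis=1),0)
    D=[slab(L,[s*.0995,0,.05],[.003,.14,.05]) for s in(-1,1)]+[slab(L,[0,s*.137,.05],[.1025,.003,.05]) for s in(-1,1)]
    a=1.05;dx=L[:,0]-.1025;dz=L[:,2]-.1
    C=np.c_[-dx*np.cos(a)+dz*np.sin(a),L[:,1],dx*np.sin(a)+dz*np.cos(a)]
    D.append(slab(C,[.1175,0,.0045],[.1175,.14,.0035]))
    return np.abs(np.min(D,0)) if 0 else np.abs(np.array(D)).min(0)
# silhouette penalty: cover must be filled to extent -> the points' extreme must match
def cost(v,P):
    L=loc(P,*v); return np.minimum(dist(L),.012).mean()*1e3
if __name__=="__main__":
  for nm,P in(("side",cl[0]),("top",cl[1]),("both",np.vstack(cl))):
    best=min((minimize(cost,[.56+a,.02+b,-np.pi/2+d],args=(P,),method="Nelder-Mead",options=dict(initial_simplex=[[.56+a,.02+b,-np.pi/2+d],[.58+a,.02+b,-np.pi/2+d],[.56+a,.04+b,-np.pi/2+d],[.56+a,.02+b,-np.pi/2+d+.1]])) for a in(-.02,.02) for b in(-.03,.0,.03) for d in(-.3,0,.3)),key=lambda r:r.fun)
    x,y,w=best.x;print(nm,best.x,best.fun)
    L=loc(P,*best.x);a=1.05;dx=L[:,0]-.1025;dz=L[:,2]-.1
    s=-dx*np.cos(a)+dz*np.sin(a);t=dx*np.sin(a)+dz*np.cos(a)
    k=(np.abs(t-.004)<.01)&(s>.03);print(" cover s,y,t",np.percentile(s[k],[0,1,99,100]),np.percentile(L[k,1],[0,1,99,100]),np.percentile(t[k],[10,50,90]))
    R=np.array([[np.cos(w),-np.sin(w)],[np.sin(w),np.cos(w)]])
    W=lambda bx,by,z:np.r_[np.round([x,y]+R@[bx,by],4),z]
    print(" knuckle",W(.1025-.154,-.111,.172)," lip",W(.1025-.117,0,.304)," hinge",W(.1025,0,.1), "front",W(-.1025,0,.1))
    # stay-region points: around knuckle
    K=L-np.array([-.0515,-.111,.172]);k=(np.linalg.norm(K,axis=1)<.025);print(" near knuckle",k.sum(),K[k].mean(0) if k.any() else "")
E
python3 fit.py
```

```text
side 6132
[0.13998475 0.29168222 0.30948121 0.31380901]
top 6448
[0.20194893 0.29521613 0.30810272 0.3115488 ]
side [ 0.58809563  0.01884782 -1.8546705 ] 3.743930006705917
 cover s,y,t [0.03003577 0.03215922 0.23821351 0.24082805] [-0.14094396 -0.13630426  0.1397721   0.14074257] [0.00609731 0.00783196 0.00966436]
 knuckle [0.496  0.0994 0.172 ]  lip [0.5922 0.0328 0.304 ]  hinge [ 0.5594 -0.0795  0.1   ] front [0.6168 0.1172 0.1   ]
 near knuckle 86 [-9.87968226e-05 -3.93465922e-03  5.85529804e-03]
top [ 0.59227661  0.01926935 -1.8523129 ] 1.2638673975351709
 cover s,y,t [0.0300081  0.03284638 0.23600216 0.23823249] [-0.14048334 -0.13823666  0.13578065  0.13945028] [0.00583953 0.00760341 0.00955501]
 knuckle [0.5    0.0996 0.172 ]  lip [0.5963 0.0332 0.304 ]  hinge [ 0.5638 -0.0792  0.1   ] front [0.6208 0.1177 0.1   ]
 near knuckle 60 [ 0.00174899 -0.00276142  0.00600778]
both [ 0.58829826  0.01977315 -1.85339075] 2.6002536097876687
 cover s,y,t [0.03000712 0.03258598 0.23687276 0.24044122] [-0.14096316 -0.13504345  0.13980389  0.1434772 ] [0.00556935 0.00775044 0.00991543]
 knuckle [0.4961 0.1002 0.172 ]  lip [0.5923 0.0337 0.304 ]  hinge [ 0.5597 -0.0787  0.1   ] front [0.6169 0.1182 0.1   ]
 near knuckle 148 [ 0.00084883 -0.00193393  0.00586173]
```

```bash
cat >> h.py <<'E'
from scipy.spatial.transform import Rotation as Ro
BX=np.array([.590,.0193,0]);W=-1.853
RB=Ro.from_euler("z",W).as_matrix()
def B(x,y,z): return BX+RB@np.array([x,y,z])
def toB(p): return RB.T@(np.array(p)-BX)
def ori(az,tilt,roll):
    "tool z in box frame: azimuth az, down by tilt (deg); roll 0: closing axis horizontal, 90: vertical"
    a,t=np.radians([az,tilt]);d=np.array([np.cos(a)*np.cos(t),np.sin(a)*np.cos(t),-np.sin(t)])
    h=np.array([-np.sin(a),np.cos(a),0])
    M=RB@np.c_[np.cross(h,d),h,d]@Ro.from_euler("z",roll,degrees=True).as_matrix()
    return Ro.from_matrix(M).as_quat()
E
python3 - <<'E'
from h import *
pts=dict(pre=B(-.075,-.07,.18),push=B(-.04,-.07,.165),mid=B(-.06,-.07,.24),hi=B(-.03,-.07,.27),low=B(-.12,-.07,.085),out=B(-.16,-.07,.085))
for az in(0,30,60,90,120,-30):
  for t in(0,15,30,45,60):
    s=""
    for r in(0,90,180,270):
        s+="%d:"%r+"".join("." if inverse_kinematics(p,ori(az,t,r)) is None else "X" for p in pts.values())+" "
    print(az,t,s)
E
```

```text
0 0 0:XX..XX 90:XX..XX 180:XX..XX 270:XX..XX 
0 15 0:XXXXXX 90:XXXXXX 180:XXXXXX 270:XXXXXX 
0 30 0:XXXXXX 90:XXXXXX 180:XXXXXX 270:XXXXXX 
0 45 0:XXXXXX 90:XXXXXX 180:XXXXXX 270:XXXXXX 
0 60 0:XXXXXX 90:XXXXXX 180:XXXXXX 270:XXXXXX 
30 0 0:...... 90:...... 180:...... 270:...... 
30 15 0:...... 90:...... 180:...... 270:...... 
30 30 0:XXXXXX 90:XXXXXX 180:XXXXXX 270:XXXXXX 
30 45 0:XXXXXX 90:XXXXXX 180:XXXXXX 270:XXXXXX 
30 60 0:XXXXXX 90:XXXXXX 180:XXXXXX 270:XXXXXX 
60 0 0:...... 90:...... 180:...... 270:...... 
60 15 0:...... 90:...... 180:...... 270:...... 
60 30 0:...... 90:...... 180:...... 270:...... 
60 45 0:..XX.. 90:..XX.. 180:..XX.. 270:..XX.. 
60 60 0:XXXXXX 90:XXXXXX 180:...XXX 270:XXXXXX 
90 0 0:...... 90:...... 180:...... 270:...... 
90 15 0:....X. 90:....X. 180:....X. 270:....X. 
90 30 0:....X. 90:...... 180:....X. 270:....X. 
90 45 0:...... 90:...... 180:...... 270:...... 
90 60 0:XXXXXX 90:XXXXXX 180:XXXX.. 270:XXXXXX 
120 0 0:...... 90:...... 180:...... 270:...... 
120 15 0:...... 90:...... 180:...... 270:...... 
120 30 0:...... 90:...... 180:...... 270:...... 
120 45 0:XX.XXX 90:XXXX.. 180:XXXXXX 270:XXXXXX 
120 60 0:XXXX.. 90:XXXX.. 180:XXXX.. 270:XXXX.. 
-30 0 0:XXXXXX 90:XXXXXX 180:XXXXXX 270:XXXXXX 
-30 15 0:XXXXXX 90:XXXXXX 180:XXXXXX 270:XXXXXX 
-30 30 0:XXXXXX 90:XXXXXX 180:XXXXXX 270:XXXXXX 
-30 45 0:XXXXXX 90:XXXXXX 180:XXXXXX 270:XXXXXX 
-30 60 0:XXXXXX 90:XXXXXX 180:XXXXXX 270:XXXXXX
```

```bash
cat >> h.py <<'E'
TH=np.radians(35);T=np.array([np.cos(TH),-np.sin(TH)]);N2=np.array([np.sin(TH),np.cos(TH)])
YF=-.106; H=np.array([.1025,.1]); KN=np.array([-.0515,.172])
Q=ori(0,35,90)
def nrm(a): return np.array([np.sin(a),np.cos(a)])          # cover normal (up/rear)
def under(a,s): return H+s*np.array([-np.cos(a),np.sin(a)])+.001*nrm(a)
def gap(U,a=1.05): return (H-U)@nrm(a)+.001                 # corner U to underside
def tcp_up(U,o): p=np.array(U)-(o/2+.0135)*N2; return B(p[0],YF,p[1])
def tcp_lo(L,o): p=np.array(L)+(o/2+.00675)*N2; return B(p[0],YF,p[1])
def up(o):
    b=toB(current_position()); return b[[0,2]]+(o/2+.0135)*N2
def angle(cam="top"):
    P=cloud(capture(cam)).reshape(-1,3);L=(P-BX)@RB
    r=np.hypot(L[:,0]-H[0],L[:,2]-H[1]);a=np.arctan2(L[:,2]-H[1],H[0]-L[:,0])
    k=(r>.212)&(r<.242)&(L[:,1]>-.03)&(L[:,1]<.13)&(a>.0)&(a<1.3)&(L[:,2]>.1)
    return (np.median(a[k])-.034 if k.sum()>20 else None),int(k.sum())
E
python3 - <<'E'
from h import *
L0=KN-.007*T+.003*N2
o=.0806
U0=L0+(o+.02025)*N2;print("gap",gap(U0),"U0",U0,"s",np.linalg.norm(U0-H),"n",angle(),angle("side"))
for r in(90,270):
    Q=ori(0,35,r)
    for nm,p in(("stand",tcp_lo(L0-.12*T,o)),("pre",tcp_lo(L0-.015*T,o)),("pushed",tcp_lo(L0+.027*np.array([.707,-.707]),o)),("low",tcp_up([-.116,.0895],0)),("out",tcp_up([-.20,.085],0))):
        q=inverse_kinematics(p,Q);print(r,nm,np.round(p,3),None if q is None else np.round(q,2))
E
```

```text
gap 0.007737458818207662 U0 [0.00233185 0.26108397] s 0.18968844326581136 n (np.float64(1.0519273208442503), 483) (np.float64(1.0579791718482177), 400)
90 stand [0.524 0.171 0.286] [ 0.57  0.68  1.19 -0.64  2.    2.37]
90 pre [0.5   0.088 0.226] [ 0.49  0.66  1.41 -0.65  1.8   2.44]
90 pushed [0.491 0.058 0.198] [ 0.45  0.66  1.49 -0.66  1.72  2.46]
90 low [0.523 0.168 0.078] [ 0.56  0.91  1.29 -0.58  1.73  2.57]
90 out [0.546 0.248 0.074] [ 0.63  0.99  1.09 -0.55  1.86  2.55]
270 stand [0.524 0.171 0.286] [ 0.57  0.68  1.19 -0.64  2.   -0.77]
270 pre [0.5   0.088 0.226] [ 0.49  0.66  1.41 -0.65  1.8  -0.7 ]
270 pushed [0.491 0.058 0.198] [ 0.45  0.66  1.49 -0.66  1.72 -0.68]
270 low [0.523 0.168 0.078] [ 0.56  0.91  1.29 -0.58  1.73 -0.57]
270 out [0.546 0.248 0.074] [ 0.63  0.99  1.09 -0.55  1.86 -0.59]
```

```bash
sed -i 's/^Q=ori(0,35,90)/Q=ori(0,35,270)/' h.py
python3 - <<'E'
from h import *
o=.0806;L0=KN-.007*T+.003*N2
move_gripper(o)
move_ptp(tcp_lo(L0-.12*T,o),Q);print(current_clock(),current_finger_gap(),current_force())
servo_line(tcp_lo(L0-.02*T,o),Q,rate=.1)
print(current_clock(),current_force(),toB(current_position()),angle())
a=capture("side")["image"];b=capture("top")["image"]
cv2.imwrite("pics/pre.png",np.hstack([cv2.resize(a[120:290,220:390],(400,400),interpolation=2),cv2.resize(b[110:280,160:330],(400,400),interpolation=2)]))
E
```

```text
3.3 0.08072274473298786 [ 0.70755809 -0.44795368  0.40155292]
4.45 [ 0.02567782  0.47969069 -0.08525167] [-0.04545756 -0.10576752  0.22871733] (np.float64(1.0518403814732185), 494)
```

View pics/pre.png

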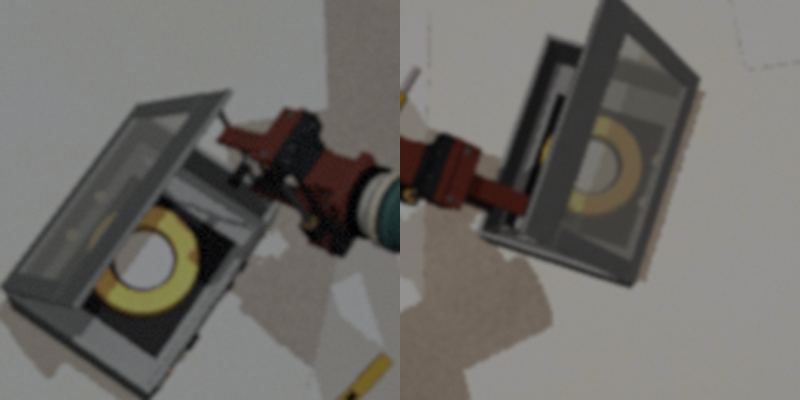

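The picture shows the upper finger just in front of the cover's near front edge at about (525,200), right half. The lower finger points at the knuckle at about (240,178), left half. Now I push in small guarded steps.

```bash
cat >> h.py <<'E'
def force(n=6):
    f=[]
    for _ in range(n): f.append(current_force()); sleep(.02)
    f=RB.T@np.mean(f,0); return f
E
python3 - <<'E'
from h import *
o=.0806;L0=KN-.007*T+.003*N2;M=np.array([.707,-.707])
f0=force();print("f0",f0)
path=[L0-k*T for k in(.012,.006,.003,0)]+[L0+k*M for k in np.arange(.002,.029,.002)]
for L in path:
    hit=servo_line(tcp_lo(L,o),Q,rate=.03,contact_N=5)
    f=force(4)-f0;a=angle()[0]
    print(np.round((L-L0)*1e3,1),hit,"F",np.round(f,2),"a %.3f"%a,"gap %.4f"%gap(up(o)),current_clock())
    if hit or a<1.035 or np.linalg.norm(f)>8: break
E
```

```text
f0 [-0.0890611   0.1660028  -0.24570423]
[-9.8  6.9] False F [0.3  0.12 0.34] a 1.052 gap 0.0128 5.2333
[-4.9  3.4] False F [-0.32 -0.59  0.16] a 1.052 gap 0.0103 5.7
[-2.5  1.7] False F [ 0.17 -0.22  0.29] a 1.052 gap 0.0090 6.0667
[0. 0.] False F [-0.25 -0.4   0.17] a 1.052 gap 0.0077 6.4333
[ 1.4 -1.4] False F [-0.01 -0.41  0.31] a 1.052 gap 0.0072 6.8
[ 2.8 -2.8] False F [ 0.15 -0.26  0.04] a 1.054 gap 0.0067 7.1667
[ 4.2 -4.2] False F [ 0.25 -0.4  -0.04] a 0.977 gap 0.0068 7.5333
```

Run:
```python
from h import *
o=.0806
print(angle(),angle("side"),force(10),up(o),gap(up(o),.99),current_finger_gap())
a=capture("side")["image"];b=capture("top")["image"]
cv2.imwrite("pics/caught.png",np.hstack([cv2.resize(a[120:290,220:390],(400,400),interpolation=2),cv2.resize(b[110:280,160:330],(400,400),interpolation=2)]))
```

```text
(np.float64(0.9759090096285634), 513) (np.float64(0.9813116373961814), 437) [-2.28779733 -0.24138019 -1.72014969] [0.00629839 0.25656687] -0.004479608820860925 0.08042443950531969
```

View pics/caught.png

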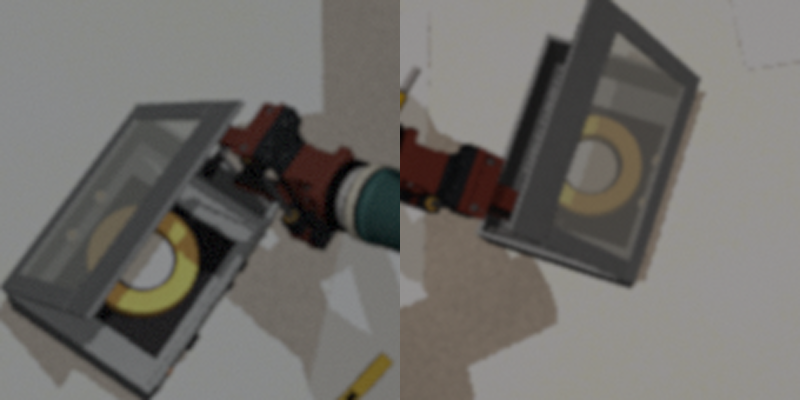

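The cover has been caught and rests on the upper finger at 0.978 rad with about 2.9 N. In the left half the lip is on the finger near (235,130), and the stay has folded to the rear. I now lower it and draw the finger out towards the lip.

Run:
```python
from h import *
o=.0806; sleep(.4)
for a,s in zip(np.linspace(.95,.62,7),np.linspace(.194,.215,7)):
    U=under(a,s)+.0067*nrm(a)
    hit=servo_line(tcp_up(U,o),Q,rate=.04,contact_N=8)
    print("cmd %.3f"%a,hit,"a %.3f %.3f"%(angle()[0],angle("side")[0]),np.round(force(3),2),current_clock())
    if hit: break
```

```text
cmd 0.950 False a 0.949 0.955 [-3.16  0.44  0.1 ] 8.9
cmd 0.895 False a 0.893 0.900 [-0.99 -0.8  -3.12] 9.4833
cmd 0.840 False a 0.840 0.847 [-2.11 -0.22 -1.44] 10.075
cmd 0.785 False a 0.785 0.793 [-1.35 -0.33 -2.72] 10.6667
cmd 0.730 False a 0.732 0.739 [-1.23 -0.26 -2.7 ] 11.2667
cmd 0.675 False a 0.679 0.686 [-0.57 -1.23 -3.22] 11.875
cmd 0.620 False a 0.625 0.632 [-1.17 -0.57 -2.34] 12.4833
```

Run:
```python
from h import *
for o in np.arange(.074,.0,-.007):
    move_gripper(float(o))
    print("o %.3f %.4f"%(o,current_finger_gap()),angle(),np.round(force(2),2),round(current_clock(),2))
o=current_finger_gap();U=up(o);print(U)
for a in(.5,.45,.4,.35,.3): print(a,gap(U,a),np.linalg.norm(U-H))
```

```text
o 0.074 0.0746 (np.float64(0.6125303844188423), 506) [-2.26 -0.44 -1.69] 12.92
o 0.067 0.0667 (np.float64(0.5981053970468492), 513) [-2.75 -0.38 -1.42] 13.36
o 0.060 0.0603 (np.float64(0.5829723226967501), 508) [-2.52 -0.96 -1.18] 13.8
o 0.053 0.0529 (np.float64(0.5678738608656378), 511) [-1.31 -0.54 -2.11] 14.24
o 0.046 0.0458 (np.float64(0.5530944556738041), 503) [ 0.21 -0.45 -2.87] 14.68
o 0.039 0.0386 (np.float64(0.5377301733138145), 508) [-0.31  0.11 -3.22] 15.12
o 0.032 0.0319 (np.float64(0.5232511521360242), 507) [-0.08 -0.13 -2.99] 15.57
o 0.025 0.0249 (np.float64(0.5082453765898818), 500) [ 0.25  0.15 -3.12] 16.01
o 0.018 0.0178 (np.float64(0.4938035885627311), 504) [ 0.03 -0.17 -4.04] 16.45
o 0.011 0.0111 (np.float64(0.4787861632089261), 498) [ 0.5  0.1 -3.4] 16.89
o 0.004 0.0037 (np.float64(0.46310523989508867), 491) [ 0.05 -0.11 -3.69] 17.33
[-0.08997051  0.19981163]
0.5 0.0056823349968573526 0.21681157442277296
0.45 -0.005157051807384298 0.21681157442277296
0.4 -0.015981049188638102 0.21681157442277296
0.35 -0.026762602790479775 0.21681157442277296
0.3 -0.03747476434382928 0.21681157442277296
```

Run:
```python
from h import *
o=.0037;f=lambda a:under(a,.235)+.018*T+.005*N2
for a in list(np.linspace(.44,.06,9))+[.03,.01,-.005,-.02,-.035]:
    U=f(a) if a>0 else f(0)+[-.0005,a*.235]
    hit=servo_line(tcp_up(U,o),Q,rate=.04 if a>.1 else .02,contact_N=8)
    print("cmd %.3f"%a,hit,"a",angle(),np.round(angle("side")[0] or 9,3),np.round(force(3),2),current_clock())
    if hit: break
```

```text
cmd 0.440 False a (np.float64(0.43805487589905767), 488) 0.445 [-2.59 -0.39 -1.91] 17.7667
cmd 0.393 False a (np.float64(0.3908765177423017), 480) 0.396 [-4.19 -0.01 -1.17] 18.3417
cmd 0.345 False a (np.float64(0.34223118729760016), 462) 0.348 [-4.62 -0.02 -2.31] 18.9167
cmd 0.297 False a (np.float64(0.29543808254384984), 454) 0.301 [-3.62  0.33 -2.08] 19.4917
cmd 0.250 False a (np.float64(0.24924400999751248), 437) 0.255 [-3.26  0.71 -2.66] 20.0667
cmd 0.203 False a (np.float64(0.2008965399450397), 429) 0.206 [-1.89  0.44 -3.03] 20.6417
cmd 0.155 False a (np.float64(0.15362407195733488), 418) 0.158 [-1.82  0.78 -2.95] 21.2167
cmd 0.107 False a (np.float64(0.10637869522725457), 407) 0.111 [-1.61  0.87 -3.13] 21.7917
cmd 0.060 False a (np.float64(0.05998030904797798), 388) 0.064 [-0.2   1.37 -3.8 ] 22.65
cmd 0.030 False a (np.float64(0.028757720519131683), 383) 0.033 [-0.27  0.98 -3.64] 23.3
cmd 0.010 False a (np.float64(0.008522931976769212), 375) 0.012 [-0.25  0.29 -4.1 ] 23.8333
cmd -0.005 False a (np.float64(0.00516580148925995), 368) 0.008 [-0.11  0.65  0.19] 24.3083
cmd -0.020 False a (np.float64(0.004624227559472602), 376) 0.008 [0.24 0.36 0.22] 24.7833
cmd -0.035 False a (np.float64(0.00593513530503173), 373) 0.008 [-0.21  0.49 -0.2 ] 25.2583
```

The cover is on the rim and the load is off the finger, so I retract and check.

Run:
```python
from h import *
o=.0037;b=up(o)
servo_line(tcp_up(b+[-.03,-.004],o),Q,rate=.06)
servo_line(tcp_up(b+[-.09,.03],o),Q,rate=.1)
sleep(.3);print(angle(),angle("side"),force(),current_clock())
a=capture("side")["image"];b=capture("top")["image"]
for q in("spare_coil","parts_tray","knife"): print(q,[(round(s["conf"],2),np.round(s["xy"])) for s in spot_in("side",q)[:1]])
cv2.imwrite("pics/end.png",np.hstack([cv2.resize(a[120:320,220:420],(400,400),interpolation=2),cv2.resize(b[100:300,130:330],(400,400),interpolation=2)]))
```

```text
(np.float64(0.004921301955756033), 372) (np.float64(0.008868843280648499), 483) [ 0.0109261   0.21695376 -0.18593959] 27.25
spare_coil [(0.95, array([183., 162.]))]
parts_tray [(0.66, array([144., 200.]))]
knife [(0.71, array([371., 284.]))]
```

View pics/end.png

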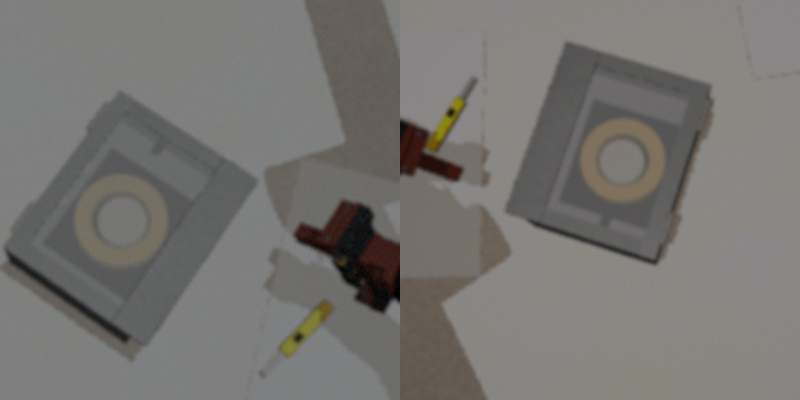

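The cover lies shut with the coil centred under the window at about (120,222), left half. The gripper is clear of everything, and the knife has not moved.

```bash
python3 -c "
from bench import *
print(close_job())"
```

```text
the job is handed in; nothing more can be done
None
```

The job is handed in: I broke the stay, caught the cover on a finger at about 0.98 rad and let it down gently until it lay shut (camera reading 0.005–0.009 rad); the gripper is clear of everything, and the coil and bystanders look unmoved, though the network's spot for the spare coil shifted between pictures and I put that down to detection noise because the arm never went near it.

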